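# Hold the inspection scope centred in a stem bore

## Robot

A 6-joint arm with a two-finger parallel gripper is mounted at the origin on the work surface. World frame = base frame: x ahead of the robot, y to its left, z up, the work surface at z = 0. Lengths are in mm, angles in rad, forces in N, time in s.
With the tool pointing down it reaches from about 350 to 800 mm from the base axis. Payload 7.3 kg.
Tool frame: the origin (TCP) lies at the very end of the fingers, on their centre line; the grasp point (between the pads) lies 19 mm behind it; z points along the fingers, y is the line along which they close (so a half turn about z gives the same grasp; the last joint's range is limited). The gripper opens to 85 mm and grips with 20 to 120 N. Pads are 22 mm wide; open, the fingers measure 114 mm over their backs; the gripper's body (76 mm by 85 mm) begins 54 mm behind the grasp point. The pads swing forward as they close: fully open they stand 13 mm farther back than shut.
Start: joints at [-1.472, 0.342, 1.524, -0, 1.275, -0.146], TCP at [127.262, -509.361, 231.322] pointing down, gripper open.
Joint ranges: [-2.53, 2.53], [-0.77, 2.02], [0.04, 2.7], [-1, 4.14], [0.28, 2.66], [-3.11, 3.11]. Speed limits (rad/s): [2.57, 2.57, 3.14, 3.14, 3.14, 3.14].

## Interface

Orientations are given as [roll, pitch, yaw] about the fixed x, y, z axes, in that order (R = Rz(yaw) Ry(pitch) Rx(roll)).
In Python, from station import * gives the robot as it stands. The module is installed in compiled form; this text tells all that it offers. Calls block until the motion is done:
- move_pose(position, orientation): joint-space move of the TCP to a pose.
- line_to(position, max_speed=150, orientation=None, f_stop=None): straight line of the TCP; orientation=None keeps the orientation; max_speed is the mean speed in mm/s. With f_stop (N) it stops when the force on the tool has changed by that much, and returns True; else False.
- goto_joints(angles): joint-space move.
- gripper_to(opening, effort=None): opening from 0.0 (shut) to 1.0 (fully open); effort is the grip in N (None keeps the last); returns when the fingers have stopped.
- sleep(seconds).
- inverse_kinematics(position, orientation): joint angles nearest the present ones, or None.
- get_state(): the state.
- grab_frame(name): name is "scene" or "top" or "wrist"; returns a dict with "frame" (480x640x3 uint8, red, green, blue), "intrinsics" (3x3 intrinsics, pixels), "R" (3x3) and "t" (3): a world point X has camera coordinates R X + t; the wrist camera has in their place "hand_eye" (4x4, takes a point from camera to tool coordinates, whose origin is the TCP and whose axes are the flange's). Camera axes: x right, y down, z forward; pixel columns grow to the right and rows downward; lengths in mm; the calibration is good to about 2 mm. A picture is of the moment at which its call begins: read the wrist's pose just before it. There is no depth.
A pose or a line that the arm cannot do raises PlanningError and nothing moves.
- close_job(): hands the job in; it is judged then, once.
The state is a dict: "t": time; "q": joint angles; "qd": joint speeds; "tau": joint torques, N m; "ee_pos": TCP position; "tool_rot": TCP orientation; "ft_force": force on the tool from outside, world axes, zero at the start; "wrist_torque": the same for the moment, N m; "width": opening from 0.0 (shut) to 1.0 (fully open); "gripper_force": force on a finger pad.
Only numpy, scipy, OpenCV 4.12 (cv2) and the standard library are available. Lean on these libraries where they do the work, as an engineer would, in place of code of your own. Each camera call takes 0.05 s, during which the arm holds its last target. There are 200 camera calls.

## Task

The stem in the vise is to be inspected for cracks at the bottom of its steerer bore. Take the inspection scope out of the tool rack and, upright and without its shaft touching the freshly lapped bore or anything else of the stem and vise, lower it down through the middle of the bore until its lens ring is level with the bore's lower edge. Finish while holding it there in the gripper, still, upright and centred for the picture; leave the rack's other tools, and the grease tub and copper sleeve on the bench, as they stand.

Things in the scene. Friction and masses are not known exactly. Their poses are not given: they have to be found in the camera images.
- scope: Inspection scope, 165 mm long, about 140 g, standing tip down in a rack hole. From the tip up: round steel shaft 10 mm across, 95 mm long, with a glass lens ring 8 to 13 mm above the tip; round black handle with bright collars, 26 mm across, 95 to 155 mm above the tip; waisted black eyepiece 24 mm across, to 165 mm. The handle's underside rests on the rack. Origin at the tip, z along the axis, up.
- scope_lens (a point): Middle of the scope's lens ring, on the shaft axis, 10 mm above the tip end.
- scope_grip (a point): Point on the scope's axis, 140 mm above the tip: a good height to grip the handle from above, 25 mm below the eyepiece's top and 45 mm above the rack's top plate while it stands there.
- rack: Fixed dark steel tool rack, 60 mm deep (x), 216 mm long (y), its 4 mm top plate 107 mm above the bench, with three 16 mm holes along y at -75, 0 and +75 mm. The scope, hexkey and awl stand in them in any order, tips 12 mm above the bench; the scope's neighbours rise at most 26 mm above the plate. Origin on the bench under the rack's middle.
- vise: Fixed grey drill-press vise holding an aluminium handlebar stem. Origin on the bench under the axis of the stem's bore; x points from the bore along the stem's extension (30 mm high, 34 wide, centre 64 above the bench) to the bar clamp 120 mm away (top 89 mm). The vise fills x 4 to 116, y -75 to 142 mm, jaws to 78 mm high. Under the bore is only the bench.
- bore_top (a point): Centre of the upper mouth of the stem's steerer bore, 86 mm above the bench. The bore is upright, round, open through, 28 mm across and 44 mm deep, in a clamp tube 36 mm across outside with two pinch ears on the side away from the extension.
- bore_bottom (a point): Centre of the lower edge of the same bore, on its axis, 42 mm above the bench.
- hexkey: T-handled hex key standing in the tool rack: plain 6 mm steel rod hung by a black horizontal bar handle, 86 mm long, 18 mm wide, its top 24 mm above the rack. Origin at the lower end of the rod. A bystander.
- awl: Plain shaft tool standing in the tool rack: 9 mm steel rod under a squat black knob 32 mm across, 25 mm high. Origin at the lower end of the rod. A bystander.
- tub: Grease tub with a red cap, 68 mm across, 55 mm high, on the bench between rack and vise, on the far side. Origin at the centre of its underside. A bystander.
- plug: Short copper sleeve, 36 mm across, 22 mm high, standing on the bench between rack and vise, on the robot's side. Origin at the centre of its underside. A bystander.

How it is judged:
By the outcome, as a careful person would: the job done as asked, in the order asked, and still so for the second after the job is handed in, while the arm keeps its last pose, push and grip.
It also fails if it takes over 56 s, if anything falls off the work surface, if the arm or the gripper's body presses on something with over 40 N, if the wrist force passes 120 N, or if a joint passes its speed limit or range.

## Working session

There is one attempt and no reset: what is moved stays moved. The work goes in short steps, each a Python script; the robot and the scene stay as the last script left them, time stands still between calls to the robot, and variables do not carry over. Pictures are saved under pics/ and viewed, at most 10 in all, crops included, and the job is handed in when it is done.

```bash
mkdir -p pics; python3 - <<'E'
from station import *
import cv2,numpy as np
for n in("scene","top"):
    f=grab_frame(n); cv2.imwrite(f"pics/{n}0.png",f["frame"][:,:,::-1]); print(n,f["intrinsics"].tolist(),np.round(f["R"],4).tolist(),np.round(f["t"],1).tolist())
f=grab_frame("wrist");print(np.round(f["hand_eye"],3).tolist(),f["intrinsics"].tolist())
s=get_state();print(s)
E
```

```text
scene [[623.1101838775157, 0.0, 333.71207574129454], [0.0, 623.1101838775157, 236.19429194242997], [0.0, 0.0, 1.0]] [[-0.3949, 0.9186, 0.0107], [0.6044, 0.2686, -0.7501], [-0.6919, -0.2898, -0.6613]] [252.1, -222.1, 1582.8]
top [[449.8149472026676, 0.0, 316.3781490466618], [0.0, 449.8149472026676, 238.3698413334383], [0.0, 0.0, 1.0]] [[0.0096, -0.9996, -0.027], [-0.992, -0.0061, -0.1261], [0.1258, 0.028, -0.9917]] [-14.0, 560.6, 925.4]
[[0.0, -0.959, -0.283, 72.32], [1.0, -0.0, 0.001, -0.658], [-0.001, -0.283, 0.959, -141.902], [0.0, 0.0, 0.0, 1.0]] [[414.0724226678279, 0.0, 326.4965304743445], [0.0, 414.0724226678279, 239.07106945036116], [0.0, 0.0, 1.0]]
{'t': 0.15, 'q': array([-1.47200050e+00,  3.42549127e-01,  1.52476606e+00,  5.57318431e-06,
        1.27540553e+00, -1.46013248e-01]), 'qd': array([ 0.00037513, -0.00253024, -0.00303687,  0.00120251,  0.00038652,
       -0.00091859]), 'tau': array([ 2.10911014e-03, -4.33906889e+01, -2.46147609e+01, -2.54198727e-05,
        5.74738719e-03,  2.01701789e-05]), 'ee_pos': array([ 127.232665  , -509.05325302,  230.8036545 ]), 'tool_rot': array([-3.14047738e+00, -1.69399529e-04,  2.44807357e-01]), 'ft_force': array([1.12453218, 0.00258755, 0.76813285]), 'wrist_torque': array([-0.01149915,  0.01102643,  0.04851609]), 'gripper_force': 0.0, 'width': 1.0033833701293149}
```

View pics/scene0.png

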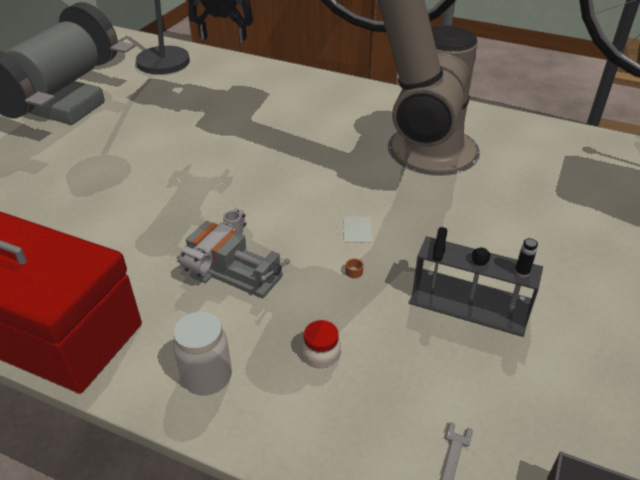

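View pics/top0.png

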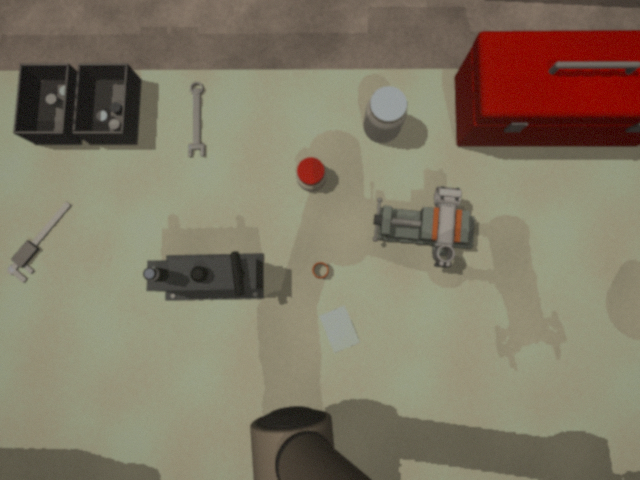

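The scene shows the scope in the rack's left (+y) end hole, top at scene (531,243) and top-view (151,269). The awl is in the middle and the hexkey in the right hole. The bore mouth is at about top-view (445,256), with its extension pointing away from the robot (+x).

```bash
cat > h.py <<'E'
from station import *
import cv2,numpy as np
from scipy.spatial.transform import Rotation as Ro
def cam(f,s=None):
    K=f["intrinsics"]
    if "hand_eye" in f:
        H=np.eye(4);H[:3,:3]=Ro.from_euler("xyz",s["tool_rot"]).as_matrix();H[:3,3]=s["ee_pos"]
        C=np.linalg.inv(H@np.array(f["hand_eye"]));return np.array(K),C[:3,:3],C[:3,3]
    return np.array(K),np.array(f["R"]),np.array(f["t"])
def atz(c,uv,z):
    K,R,t=c;d=R.T@np.linalg.inv(K)@np.array([*uv,1.]);o=-R.T@t
    return o+d*(z-o[2])/d[2]
def proj(c,X):
    K,R,t=c;p=K@(R@np.array(X,float)+t);return p[:2]/p[2]
E
python3 - <<'E'
from h import *
for n,pts in (("top",[((151,269),177),((198,274),132),((445,256),86),((449,189),89)]),("scene",[((531,242),177),((234,214),86)])):
    f=grab_frame(n);c=cam(f)
    for uv,z in pts: print(n,uv,np.round(atz(c,uv,z),1))
    x0,y0=(130,230) if n=="top" else (490,210)
    a=cv2.resize(f["frame"][y0:y0+80,x0:x0+100],None,fx=4,fy=4,interpolation=2)
    x0,y0=(400,190) if n=="top" else (190,190)
    b=cv2.resize(f["frame"][y0:y0+80,x0:x0+100],None,fx=4,fy=4,interpolation=2)
    img=np.hstack([a,b]); 
    out=img if n=="top" else np.vstack([out,img])
cv2.imwrite("pics/crop.png",cv2.resize(out,(800,640))[:600,:,::-1])
for p in([400,250,300],):
  for y in(-1.57,0,1.57,3.1): print(y,inverse_kinematics(p,[np.pi,0,y]))
E
```

```text
top (151, 269) [484.6 287.  177. ]
top (198, 274) [478.3 213.6 132. ]
top (445, 256) [ 520.3 -268.3   86. ]
top (449, 189) [ 656.4 -279.1   89. ]
scene (531, 242) [474.3 290.5 177. ]
scene (234, 214) [ 520.2 -268.5   86. ]
-1.57 [ 0.39591498  0.1948743   1.53492962  0.          1.41178873 -2.746474  ]
0 [ 3.95914982e-01  1.94874305e-01  1.53492962e+00 -4.44089210e-16
  1.41178873e+00  1.96671131e+00]
1.57 [ 3.95914982e-01  1.94874305e-01  1.53492962e+00 -4.44089210e-16
  1.41178873e+00  3.96711309e-01]
3.1 [ 0.39591498  0.1948743   1.53492962  0.          1.41178873 -1.13328869]
```

```bash
python3 - <<'E'
from h import *
import pickle
D=[]
def shot(p,yaw):
    move_pose(p,[np.pi,0,yaw]);sleep(.3);s=get_state();f=grab_frame("wrist")
    D.append((s,f))
shot([520,-268,200],0); shot([520,-268,200],np.pi)
print(get_state()["t"])
shot([480,288,290],np.pi); shot([480,288,290],0)
print(get_state()["t"])
pickle.dump(D,open("D.pkl","wb"))
im=[cv2.resize(d[1]["frame"],(400,300),interpolation=cv2.INTER_AREA) for d in D]
cv2.imwrite("pics/w4.png",np.vstack([np.hstack(im[:2]),np.hstack(im[2:])])[:,:,::-1])
E
```

```text
5.2917
10.675
```

View pics/w4.png

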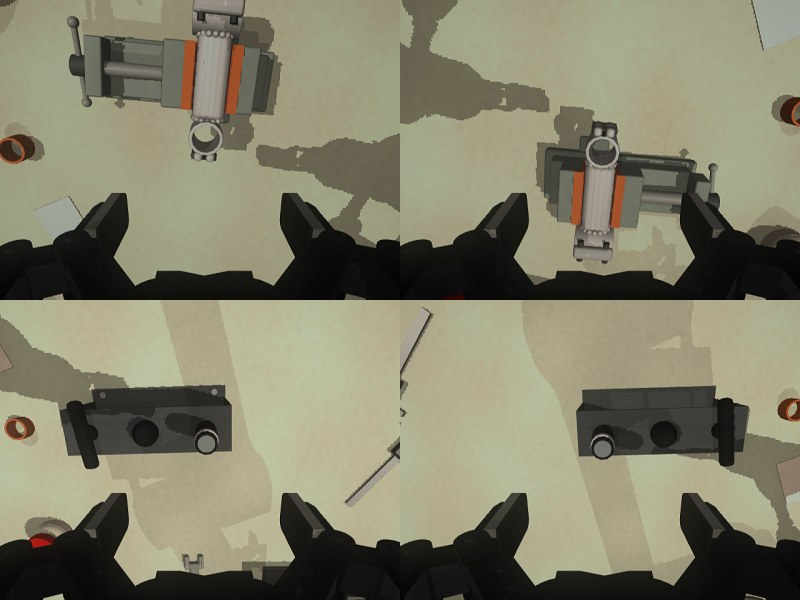

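The bore mouth appears at about full-res (328,220) and (323,242) in the two views. The scope's eyepiece is at about (329,226) and (323,233). I'll refine these with circle fits.

```bash
python3 - <<'E'
from h import *
import pickle
D=pickle.load(open("D.pkl","rb"))
from scipy.optimize import minimize
seeds=[(328,220),(323,242),(329,226),(323,233)]
out=[];res=[]
for i,((s,f),uv) in enumerate(zip(D,seeds)):
    c=cam(f,s);z,rs=(86,(18,)) if i<2 else (177,(12,))
    g=cv2.GaussianBlur(cv2.cvtColor(f["frame"],cv2.COLOR_RGB2GRAY).astype(np.float32),(0,0),.8)
    a=np.linspace(0,2*np.pi,120,endpoint=False)
    def ring(x,y,r): return np.array([proj(c,[x+r*np.cos(t),y+r*np.sin(t),z]) for t in a],np.float32)
    def samp(x,y,r):
        p=ring(x,y,r);return cv2.remap(g,p[:,:1],p[:,1:],cv2.INTER_LINEAR)[:,0]
    # bright annulus: bore rim 14..18 ; scope: bright disc? use contrast inside vs outside radius
    if i<2: cost=lambda q:-(np.median(samp(*q,16))*0+np.mean(np.minimum(samp(*q,15.3),200))+np.mean(samp(*q,16.7))-1*np.mean(samp(*q,13))-np.mean(samp(*q,19)))
    else: cost=lambda q:-abs(np.mean(samp(*q,9))-np.mean(samp(*q,11)))-0*q[0]
    p0=atz(c,uv,z)[:2]
    gr=[(cost((p0[0]+dx,p0[1]+dy)),p0[0]+dx,p0[1]+dy) for dx in np.arange(-6,6.1,1) for dy in np.arange(-6,6.1,1)]
    q=minimize(cost,min(gr)[1:],method="Nelder-Mead").x
    print(i,np.round(p0,1),np.round(q,2),proj(c,[*q,z]).round(1))
    u,v=[int(k) for k in uv];im=cv2.resize(f["frame"][v-37:v+38,u-50:u+50],None,fx=4,fy=4,interpolation=cv2.INTER_CUBIC)
    for r in ((14,18) if i<2 else (9,12)):
        p=((ring(*q,r)-[u-50,v-37]+.5)*4-.5).round().astype(np.int32);cv2.polylines(im,[p],True,(255,0,0) if r in(14,9) else (0,0,255))
    out.append(im)
cv2.imwrite("pics/fit.png",np.vstack([np.hstack(out[:2]),np.hstack(out[2:])])[:,:,::-1])
E
```

```text
0 [ 529.1 -269.1] [ 527.53 -269.54] [328.7 222.4]
1 [ 525.8 -269.9] [ 527.   -269.62] [323.4 243.8]
2 [475.1 289.6] [476.93 289.98] [329.6 228.8]
3 [481.1 290.6] [478.51 290.04] [323.9 236.9]
```

View pics/fit.png

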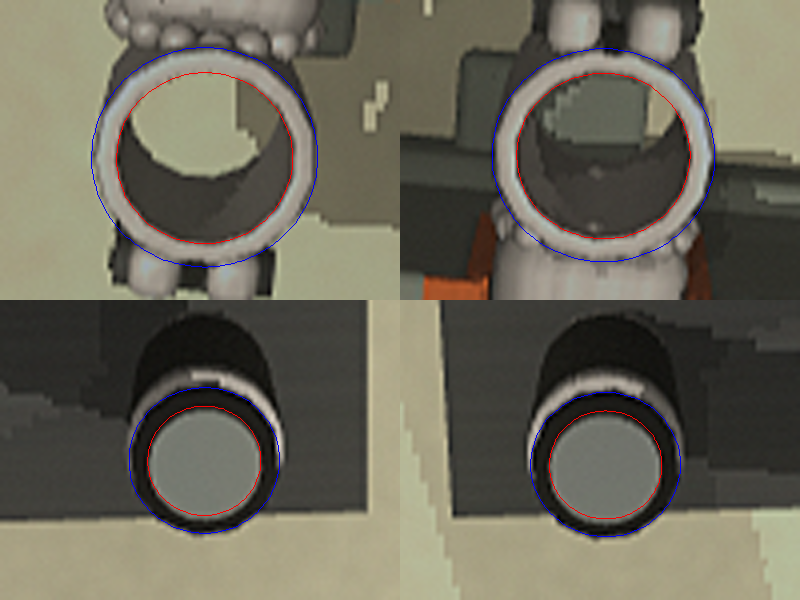

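The fits lie tightly on the rims: bore at (527.3, −269.6) and scope at (477.7, 290.0). The opposite-yaw views agree within 1.6 mm. Grasping next.

```bash
python3 - <<'E'
from h import *
O=[np.pi,0,np.pi/2]
move_pose([477.7,290,230],O)
line_to([477.7,290,133],max_speed=90)
sleep(.2);s=get_state();print(s["t"],s["ee_pos"],s["tool_rot"],s["ft_force"])
gripper_to(0.0,60);s=get_state();print(s["width"],s["gripper_force"],s["ft_force"],s["ee_pos"])
line_to([477.7,290,263],max_speed=90);sleep(.3)
s=get_state();print(s["t"],s["width"],s["gripper_force"],s["ft_force"],s["ee_pos"],s["tool_rot"])
f=grab_frame("wrist");c=cam(f,s);print("tip proj",proj(c,[477.7,290,142]),"top",proj(c,[477.7,290,307]))
g=grab_frame("scene");print(proj(cam(g),[477.7,290,142]),proj(cam(g),[477.7,290,237]))
u,v=proj(cam(g),[477.7,290,190]).astype(int)
cv2.imwrite("pics/lift.png",np.hstack([cv2.resize(f["frame"],(400,300)),cv2.resize(g["frame"][v-60:v+60,u-80:u+80],(400,300),interpolation=2)])[:,:,::-1])
E
```

```text
13.5 [477.89489569 290.0958885  133.47885876] [ 3.14074357e+00 -3.50058146e-04  1.57084044e+00] [-0.19325284 -0.13223985 -0.69951985]
0.28878751606722936 58.76460403203964 [-1.18243776 -0.31967373  2.6235297 ] [477.65197934 290.02979693 133.19360746]
15.975 0.2888495197432123 58.83617877960205 [ 0.87345213  0.34434192 -0.87906327] [477.65285031 289.99038194 262.84244   ] [-3.14129397e+00  1.14467138e-04  1.57078739e+00]
tip proj [326.193174   231.48227117] top [325.70934837 390.76099247]
[525.91624745 258.25101706] [538.47894683 215.72549124]
```

View pics/lift.png

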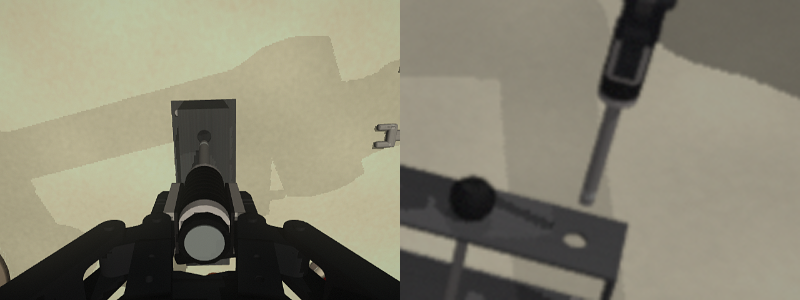

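The scope is held upright in the lift. The tip at scene ≈(526,257) matches the predicted (526,258), and the wrist view agrees at about (326,231). I'll carry it high to a hover above the bore and check there.

```bash
python3 - <<'E'
from h import *
O=[np.pi,0,np.pi/2]
line_to([477.7,290,320],max_speed=120)
move_pose([527.3,-269.6,320],O)
line_to([527.3,-269.6,226],max_speed=100);sleep(.5)
s=get_state();print(s["t"],s["width"],s["ft_force"],s["ee_pos"],s["tool_rot"])
f=grab_frame("wrist");c=cam(f,s);e=s["ee_pos"];B=[527.3,-269.6,86]
im=cv2.resize(f["frame"],None,fx=1,fy=1).copy()
a=np.linspace(0,6.28,60)
def crop(f,c,hw,sc):
    ctr=proj(c,[527.3,-269.6,100]);u,v=ctr.astype(int);h,w=hw
    im=cv2.resize(f["frame"][v-h:v+h,u-w:u+w],None,fx=sc,fy=sc,interpolation=cv2.INTER_CUBIC)
    m=lambda P:tuple(((proj(c,P)-[u-w,v-h]+.5)*sc-.5).round().astype(int).tolist())
    cv2.polylines(im,[np.array([m([B[0]+14*np.cos(t),B[1]+14*np.sin(t),86]) for t in a])],True,(255,0,0))
    z0=e[2]-121.2
    cv2.polylines(im,[np.array([m([e[0]+5*np.cos(t),e[1]+5*np.sin(t),z0]) for t in a])],True,(0,0,255))
    cv2.line(im,m([e[0],e[1],z0]),m([e[0],e[1],z0+95]),(0,255,0),1)
    return im
g=grab_frame("scene")
cv2.imwrite("pics/hover.png",np.hstack([crop(f,c,(60,40),5),crop(g,cam(g),(60,40),5)])[:,:,::-1])
E
```

```text
20.3167 0.2933367082645771 [-0.2175066   0.86372623 -0.66852078] [ 527.30131779 -269.61063009  226.04778878] [3.14155807e+00 6.81353028e-05 1.57082875e+00]
```

View pics/hover.png

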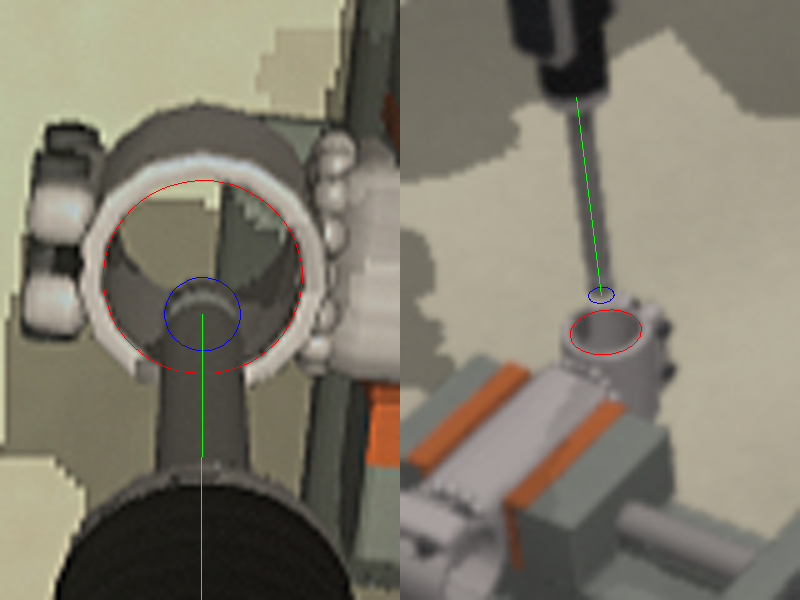

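The tip is inside the bore's outline. In the wrist view it ends about 2 px short of the prediction (288 vs 277 in the 5x crop). In the scene view the shaft sits about 0.5 px left of the line. Both hint at roughly a 1 mm offset toward −y, so I'll quantify it.

```bash
python3 - <<'E'
from h import *
from scipy.optimize import minimize
s=get_state();e=s["ee_pos"];z0=e[2]-121.2
f=grab_frame("wrist");c=cam(f,s);g=cv2.GaussianBlur(cv2.cvtColor(f["frame"],cv2.COLOR_RGB2GRAY).astype(np.float32),(0,0),.8)
a=np.linspace(0,2*np.pi,120,endpoint=False)
def samp(q,r,z):
    p=np.array([proj(c,[q[0]+r*np.cos(t),q[1]+r*np.sin(t),z]) for t in a],np.float32)
    return cv2.remap(g,p[:,:1],p[:,1:],1)[:,0]
ce=lambda q:-abs(samp(q,8.2,z0+165).mean()-samp(q,10,z0+165).mean())
m=a<0.9*np.pi  # +y side is unobstructed
up=(a>-.2)&(a<np.pi+.2)
cb=lambda q:-(samp(q,15.3,86)[up].mean()+samp(q,16.7,86)[up].mean()-samp(q,13,86)[up].mean()-samp(q,19,86)[up].mean())
for n,co in(("eyepiece",ce),("bore",cb)):
    gr=[(co((e[0]+dx,e[1]+dy)),e[0]+dx,e[1]+dy) for dx in range(-4,5) for dy in range(-4,5)]
    r=minimize(co,min(gr)[1:],method="Nelder-Mead");print(n,np.round(r.x-e[:2],2),round(r.fun,1))
G=grab_frame("scene");C=cam(G);gg=cv2.GaussianBlur(cv2.cvtColor(G["frame"],cv2.COLOR_RGB2GRAY).astype(np.float32),(0,0),.6)
for z in np.arange(z0+18,z0+90,8):
    p=proj(C,[e[0],e[1],z]);t=proj(C,[e[0],e[1],z+1])-p;t/=np.linalg.norm(t);n=np.array([-t[1],t[0]]);n*=np.sign(n[0])
    k=np.arange(-7,7.01,.1);P=(p+k[:,None]*n).astype(np.float32);L=cv2.remap(gg,P[:,:1],P[:,1:],1)[:,0]
    d=np.gradient(L);l=k[np.argmin(np.where(k<0.5,d,9))];r_=k[np.argmax(np.where(k>-.5,d,-9))]
    print(round(z-z0),round((l+r_)/2,2),round(r_-l,2),end=" | ")
print("px per mm y",proj(C,[e[0],e[1]+1,z])-proj(C,[e[0],e[1],z]),"x",proj(C,[e[0]+1,e[1],z])-proj(C,[e[0],e[1],z]))
# bore outer in scene: fit rim
c=C;g=gg
gr=[(-(samp(q,16,86).mean()-samp(q,12.5,86).mean()),*np.round(np.array(q)-e[:2],1)) for q in [(e[0]+dx,e[1]+dy) for dx in np.arange(-4,4.1,.5) for dy in np.arange(-4,4.1,.5)]]
print(sorted(gr)[:4])
E
```

```text
eyepiece [0.15 0.27] -91.2
bore [ 0.17 -0.1 ] -128.3
18 0.35 5.3 | 26 0.05 5.7 | 34 -0.1 5.2 | 42 0.2 5.2 | 50 -0.05 5.1 | 58 0.15 5.1 | 66 0.35 5.7 | 74 -0.05 5.3 | 82 0.25 5.7 | 90 -1.1 8.6 | px per mm y [0.46378281 0.12724412] x [-0.27482578  0.28423936]
[(np.float32(-27.769302), np.float64(-2.5), np.float64(-1.5)), (np.float32(-27.76838), np.float64(-2.0), np.float64(-1.0)), (np.float32(-27.64051), np.float64(-2.0), np.float64(-1.5)), (np.float32(-27.623611), np.float64(-2.5), np.float64(-1.0))]
```

All offsets are below 0.4 mm and there is no tilt trend along the shaft, so the 2 px was probably a chamfered tip. Lowering now.

```bash
python3 - <<'E'
from h import *
print(line_to([527.3,-269.6,153.2],max_speed=35,f_stop=8));sleep(.8)
s=get_state();print(s["t"],s["width"],s["gripper_force"],s["ft_force"],s["ee_pos"],s["tool_rot"])
f=grab_frame("wrist");g=grab_frame("scene");c=cam(g);u,v=proj(c,[527.3,-269.6,90]).astype(int)
cv2.imwrite("pics/final.png",np.hstack([cv2.resize(f["frame"][150:450,200:440],(400,500)),cv2.resize(g["frame"][v-50:v+50,u-40:u+40],(400,500),interpolation=2)])[:,:,::-1])
E
```

```text
False
23.55 0.2845208629041675 58.85663151741028 [-0.99867881  0.45030198 -0.82302632] [ 527.2969645  -269.59113393  153.20090482] [-3.14158743e+00 -2.09032435e-06  1.57082098e+00]
```

View pics/final.png

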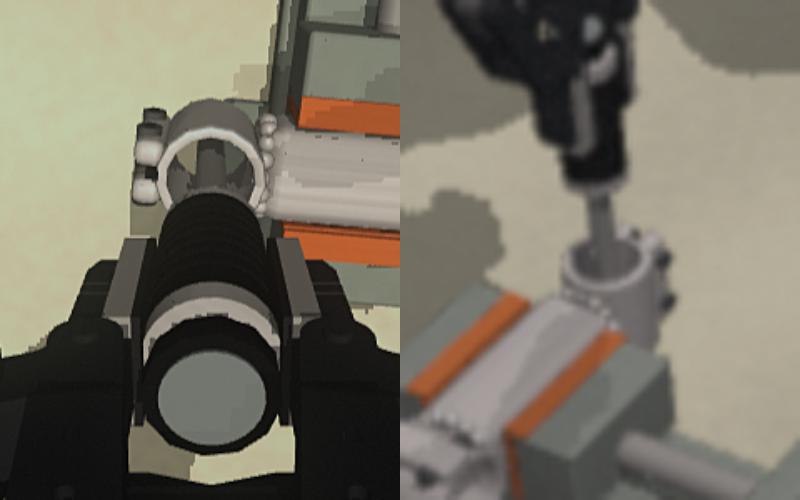

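The scope is in the bore without contact: both views show it centred, and the force is unchanged. Before handing in, I'll check that the scope did not slip vertically in the grip. I'll compare the collar's brightness profile along the axis with the first picture, when the scope stood in the rack.

```bash
python3 - <<'E'
from h import *
g=grab_frame("scene");C=cam(g)
A=cv2.imread("pics/scene0.png")[:,:,::-1]
def prof(img,xy,z0,ss):
    gg=cv2.cvtColor(np.ascontiguousarray(img),cv2.COLOR_RGB2GRAY).astype(np.float32)
    o=[]
    for s in ss:
        P=np.array([proj(C,[xy[0],xy[1],z0+s])+[d,0] for d in(-1,0,1)],np.float32)
        o.append(cv2.remap(gg,P[:,:1],P[:,1:],1).mean())
    return np.round(o).astype(int)
ss=np.arange(70,122,2)
print(ss);print(prof(A,(477.7,290),12,ss));print(prof(g["frame"],(527.3,-269.6),32,ss))
ss=np.arange(140,184,2);print(ss);print(prof(A,(477.7,290),12,ss))
# wrist: eyepiece disc fit with free radius & y for height consistency
s=get_state();e=s["ee_pos"];f=grab_frame("wrist");c=cam(f,s)
m=cv2.inRange(cv2.cvtColor(f["frame"],cv2.COLOR_RGB2GRAY),90,200);n,l,st,ce=cv2.connectedComponentsWithStats(m)
p=proj(c,[e[0],e[1],197]).round().astype(int);k=l[p[1],p[0]];print("disc",p,ce[k],st[k])
import pickle
D=pickle.load(open("D.pkl","rb"))
for s_,f_ in D[2:]:
    c_=cam(f_,s_);m=cv2.inRange(cv2.cvtColor(f_["frame"],cv2.COLOR_RGB2GRAY),90,200);n,l2,st2,ce2=cv2.connectedComponentsWithStats(m)
    p=proj(c_,[477.7,290,177]).round().astype(int);k2=l2[p[1],p[0]];depth=(c_[1]@np.array([477.7,290,177])+c_[2])[2]
    print("ref",ce2[k2],st2[k2],"mm width",st2[k2][2]*depth/414.07)
print("depth now",(c[1]@np.array([e[0],e[1],197])+c[2])[2],"mm width",st[k][2]*(c[1]@np.array([e[0],e[1],197])+c[2])[2]/414.07)
print("px/mm z",proj(c,[e[0],e[1],198])-proj(c,[e[0],e[1],197]),proj(c,[e[0],e[1],197]))
E
```

```text
[ 70  72  74  76  78  80  82  84  86  88  90  92  94  96  98 100 102 104
 106 108 110 112 114 116 118 120]
[56 60 61 61 61 61 62 64 72 77 72 51 28 19 17 17 17 18 18 18 17 17 17 19
 20 18]
[86 86 86 87 84 79 73 71 78 88 90 79 53 32 22 20 21 21 24 33 47 61 69 69
 70 72]
[140 142 144 146 148 150 152 154 156 158 160 162 164 166 168 170 172 174
 176 178 180 182]
[ 68  81  94 110 105  72  33  15  23  45  79 103 110 111 110 110 107  97
 118 144 157 159]
disc [326 390] [326.65456468 388.67042651] [ 295  361   65   56 2837]
ref [329.80033557 229.96812081] [316 217  28  27 596] mm width 17.850065703218718
ref [323.78027682 238.1799308 ] [310 225  28  27 578] mm width 17.956042501087172
depth now 114.6931638289937 mm width 18.004336582907698
px/mm z [-0.00695302  2.30623571] [325.58938955 389.96857303]
```

The wrist view's eyepiece disc indicates about 0 ± 0.5 mm of slip. The scene profile agrees to within calibration. Handing in.

```bash
python3 -c "
from station import *
print(close_job())"
```

```text
the job is handed in; nothing more can be done
None
```

The scope is held still and upright down the middle of the bore, centred to within about 0.5 mm, with its lens ring level with the bore's lower edge to within about 1.5 mm; no contact was detected on the way down, and the job is handed in.

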